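# Secure the vial tray on the mixer and shift its lift-gate lever from park to gentle

### The job

Get the vial mixer ready to run. First, with its lever still parked in the left (red) notch, slide the blue stop block along its rod so that it pushes the tray up to the end fence and clicks into place. Then lift the front lever out of the red notch, carry it over to the middle (green) notch and let it drop fully home there; keep the vials standing.

Things in the scene. Friction and masses are not known exactly. Their poses are not given: they have to be found in the camera images.
- mixer: white bench mixer for vials, fixed; casing 200 x 280 x 82 mm. Origin: centre of its underside on the bench; -x is its front (gate plate and lever), +y its left as seen facing the front, z up. The aluminium carriage on its top (surface at z 94 mm, locked, does not move) bears the tray, the end fence at its left, and a guide rod with the stop block
- fence_face (a point): middle of the inner face of the grey upright end fence at the left end of the carriage, 8 mm above the carriage: mixer (22, 85, 102) mm. The fence is 120 mm wide along x, 8 mm thick, its top at z 128 mm
- rod_groove (a point): the ball groove on the axis of the 12 mm steel guide rod, which runs along mixer y from the end fence to a post at y -122 mm (post top z 124 mm). The groove is at mixer (-45, -42, 112) mm
- stop_block (a joint): travel of the blue stop block along the rod, m: 0 = home, its sprung ball in the groove (the click); negative = away from the tray, to mixer -y. Range -0.060 to +0.0025; starts between -0.055 and -0.025. Slides to mixer +y with 2 to 4 N, also while it pushes the tray; within about 2 mm of home the ball draws it in, and about 10 N would pull it out again
- stop_grip (a point): centre of the upright black round knob on the stop block, 20 mm diameter, grippable 9 mm below to 9 mm above this point; 37 mm above the rod's axis, so at mixer x -45, z 149 and, at home, y -42 mm. Under it the blue sleeve block, 26 x 30 x 26 mm, top at z 125 mm; from that a grey cross fence, 5 mm thick, z 102 to 120 mm, reaches to mixer x +56 mm beside the tray's end
- lever_swing (a joint): sideways angle of the lever about its upright pivot, rad: about 0 in the left (red) notch where it starts, 0.342 in the middle (green), 0.683 in the right (yellow) notch; grows as the lever goes to the mixer's right (-y). Under 1 N at the knob once lifted; each notch leaves about 0.025 of play either way
- lever_lift (a joint): upward tilt of the lever, rad: 0 = level, fully down in a notch; above 0.14 it passes over the gate's teeth; stops at 0.23. A spring and its weight pull it down with 2 to 3 N at the knob, so it drops by itself into a notch it stands over
- lever_grip (a point): centre of the upright black knob at the lever's end, 22 mm diameter, grippable 10 mm below to 10 mm above this point. With the lever level it is 67 mm above the bench, at mixer (x, y) = (-170, +55) mm in the left notch, (-180, 0) in the middle, (-170, -55) in the right. Raising the knob 30 mm lifts the bar clear of the teeth (23 mm is the least, 37 mm the stop)
- lever_pivot (a point): the lever's pivot inside the casing, at mixer (-15, 0, 36) mm; the lever is an 8 mm steel bar that comes out level through the gate's slot, and its knob moves on an arc of 165 mm radius about this point; the knob's centre is 31 mm above the bar's axis
- notch_left (a point): centre of the lever bar's place in the left notch, under the red dot (park), 36 mm above the bench. The gate is an upright aluminium plate on the mixer's front (mixer x -105 mm) with a level slot and three notches, 15 mm wide and 12 mm deep, in its lower edge, 32 mm apart along y
- notch_middle (a point): the same for the middle notch, under the green dot (gentle)
- notch_right (a point): the same for the right notch, under the yellow dot (vigorous)
- vial_tray: loose grey tray 70 x 110 x 16 mm, 3 mm thick, lying along mixer y on the carriage between two low guide lips; origin: centre of its underside. When it is up to the end fence its origin is at mixer y +30 mm; it starts 6 to 14 mm short of that and may keep up to 2 mm of gap with the stop at home
- control_vial: brown bottle with red cap, 33 mm diameter, 62 mm high, standing loose in the tray; origin: centre of its underside, z along its axis
- purple_vial: white vial with purple cap, 25 mm diameter, 46 mm high, standing loose in the tray; origin: centre of its underside, z along its axis
- teal_vial: white vial with teal cap, 25 mm diameter, 46 mm high, standing loose in the tray; origin: centre of its underside, z along its axis

How it is judged:
By the outcome, as a careful person would: the job done as asked, in the order asked, and still so for the second after the job is handed in, with the robot touching nothing.
It also fails if it takes over 51 s, if anything falls off the work surface, if the arm or the gripper's body presses on something with over 40 N, if the wrist force passes 120 N, or if a joint passes its speed limit or range.

### The arm

A 6-joint arm with a two-finger parallel gripper is mounted at the origin on a cart in front of the work surface, level with it; the furniture and walls round the work are solid. World frame = base frame: x ahead of the robot, y to its left, z up, the work surface at z = 0. Lengths are in m, angles in rad, forces in N, time in s.
With the tool pointing down it reaches from about 0.25 to 0.775 m from the base axis. Payload 4 kg.
Tool frame: the origin (TCP) lies midway between the tips of the shut fingers; the grasp point (between the pads) lies 19 mm behind it (robot.tcp_to_grasp is the distance from the TCP to the grasp point, in m); z points along the fingers, y is the line along which they close (so a half turn about z gives the same grasp; the last joint's range is limited). The gripper opens to 94 mm and grips with 3 to 60 N. Pads are 16 mm wide; open, the fingers measure 119 mm over their backs; the gripper's body (75 mm by 177 mm) begins 78 mm behind the grasp point.
Start: joints at [-1.323, 0.087, 1.371, -0, 1.684, -0.103], TCP at [0.189, -0.517, 0.206] pointing down, gripper open.
Joint ranges: [-3.1, 3.1], [-0.76, 2.03], [0.27, 2.55], [-1.08, 4.22], [0.17, 2.65], [-2.57, 2.57]. Speed limits (rad/s): [2.79, 2.79, 3.14, 3.14, 3.14, 3.14].

### API

Orientations are given as [roll, pitch, yaw] about the fixed x, y, z axes, in that order (R = Rz(yaw) Ry(pitch) Rx(roll)).
In Python, from bench import robot, viewer gives the robot as it stands. The module is installed in compiled form; this text tells all that it offers.
- The arm moves only by the shell command python3 -m handwheel 'ROWS' [OPENING]. ROWS is JSON, a list of rows, each a list of 6 numbers: the shift along the tool's x, y, z in units of 0.2 m (1.0 is 0.2 m), then the turn, a rotation vector about the tool's x, y, z in units of 30 degrees (1.0 is 30 degrees). In form: [[x, y, z, wx, wy, wz], ...]. A call has 1 to 10 rows; each row is the pose to reach, as a shift and turn from the pose commanded when the call began, along the tool's axes at that moment; what a row does not reach only later rows make up. A row lasts 1/12 s, in which the tool goes at most 41.7 mm and 7.16 degrees, less where a joint would pass 70% of its speed; a pose out of reach is approached as far as the arm can. A call with a number of a shift or a turn outside -1 to 1 is refused whole. A call with a gripper value outside its range is refused whole. OPENING is the gripper's target within -1 to 1 (shut at 1, half-way at 0, fully open at -1), set as the call begins (- or left out, the last holds). The fingers move at their own pace and stop on an object; the grip force is fixed at half the most. Time passes only in rows, so rows that repeat a pose let the fingers close. It gives the time, the measured TCP pose, the force, the opening and the grip force at its end, in the units of the state.
- robot.get_obs(): the state, without advancing time (a new reading comes with each control period).
- viewer.snapshot(name): name is "scene" or "top"; returns the picture (400x640x3 uint8, red, green, blue); there is no depth.
- viewer.calibration(name): a dict with "fx", "fy", "cx", "cy" (pixels), "R" (3x3) and "t" (3): a world point X has camera coordinates R X + t. Camera axes: x right, y down, z forward; pixel columns grow to the right and rows downward; lengths in m; the calibration is good to about 2 mm. A picture is of the moment at which its call begins. calibration takes no time and is no camera call.
- robot.close_job(): hands the job in; it is judged then, once.
The state is a dict: "time": time; "joint_positions": joint angles; "qvel": joint speeds; "joint_torque": joint torques, N m; "tool_pos": TCP position; "ee_rot": TCP orientation; "wrist_force": force on the tool from outside, world axes, zero at the start; "wrist_torque": the same for the moment, N m; "width": finger opening in m; "finger_force": force on a finger pad.
Only numpy, scipy, OpenCV 4.12 (cv2) and the standard library are available. Lean on these libraries where they do the work, as an engineer would, in place of code of your own. Each camera call takes 0.05 s, during which the arm holds its last target. There are 200 camera calls.

## Working session

There is one attempt and no reset: what is moved stays moved. The work goes in short steps, Python scripts to look and compute and a shell command to move; the robot and the scene stay as the last step left them, time stands still between calls to the robot, and variables do not carry over. Pictures are saved under pics/ and viewed, at most 10 in all, crops included, and the job is handed in when it is done.

```bash
mkdir -p pics; python3 - <<'E'
from bench import robot, viewer
import cv2
for n in("scene","top"):
    im=viewer.snapshot(n); cv2.imwrite(f"pics/{n}0.png",im[:,:,::-1])
    c=viewer.calibration(n); print(n,{k:(v if not hasattr(v,'round') else v) for k,v in c.items()})
print(robot.get_obs())
E
```

```text
scene {'fx': 464.8108390991242, 'fy': 464.8108390991242, 'cx': 317.85554757222144, 'cy': 204.57373737166688, 'R': array([[-0.87830236, -0.47765762,  0.02069202],
       [-0.26893191,  0.45779434, -0.84740779],
       [ 0.39529811, -0.74984501, -0.53053923]]), 't': array([0.66054728, 0.11545194, 0.9488387 ])}
top {'fx': 446.9722444326221, 'fy': 446.9722444326221, 'cx': 319.2850189818847, 'cy': 200.08875161353683, 'R': array([[ 0.00184949, -0.99999724, -0.00145194],
       [-0.98161622, -0.00153838, -0.19085921],
       [ 0.19085645,  0.00177825, -0.98161635]]), 't': array([0.34766166, 0.59682187, 0.86773391])}
{'time': 0.1, 'joint_positions': array([-1.32310566e+00,  8.78834514e-02,  1.37207647e+00,  1.27495857e-05,
        1.68360689e+00, -1.03095065e-01]), 'qvel': array([-6.34821989e-05,  5.77437194e-06, -3.17134687e-03,  6.58999090e-04,
       -2.63012728e-03,  1.16389058e-04]), 'joint_torque': array([ 2.25751239e-03, -3.41251945e+01, -3.03302872e+01,  7.19424058e-02,
        3.03787517e-02, -9.98526343e-05]), 'tool_pos': array([ 0.18888167, -0.51602957,  0.20443346]), 'ee_rot': array([-3.13963029e+00, -2.15768549e-04,  3.50786943e-01]), 'wrist_force': array([-0.12225799, -0.6586379 , -0.32599478]), 'wrist_torque': array([ 0.00645427, -0.00165091,  0.06509271]), 'finger_force': 0.0, 'width': 0.09399042427243297}
```

View pics/scene0.png

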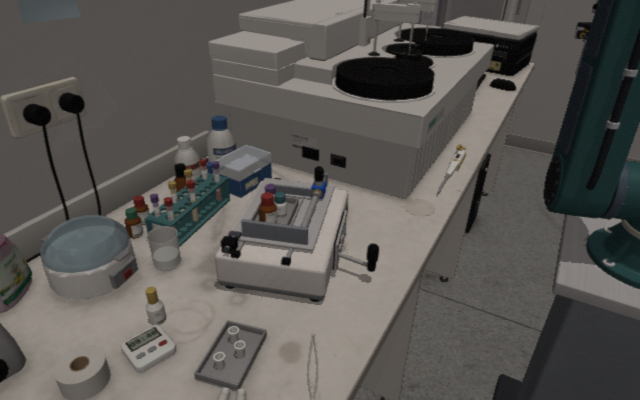

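View pics/top0.png

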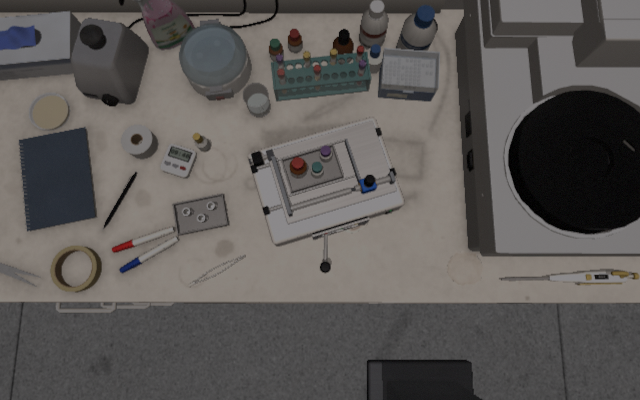

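```bash
python3 - <<'E'
import cv2
a=cv2.imread("pics/scene0.png")[160:305,210:390]; b=cv2.imread("pics/top0.png")[115:280,240:410]
f=lambda a,k:cv2.convertScaleAbs(cv2.resize(a,None,fx=k,fy=k,interpolation=cv2.INTER_CUBIC),alpha=1.5)
cv2.imwrite("pics/sc.png",f(a,4)); cv2.imwrite("pics/tc.png",f(b,3.5))
E
```

```text
(no output)
```

View pics/sc.png

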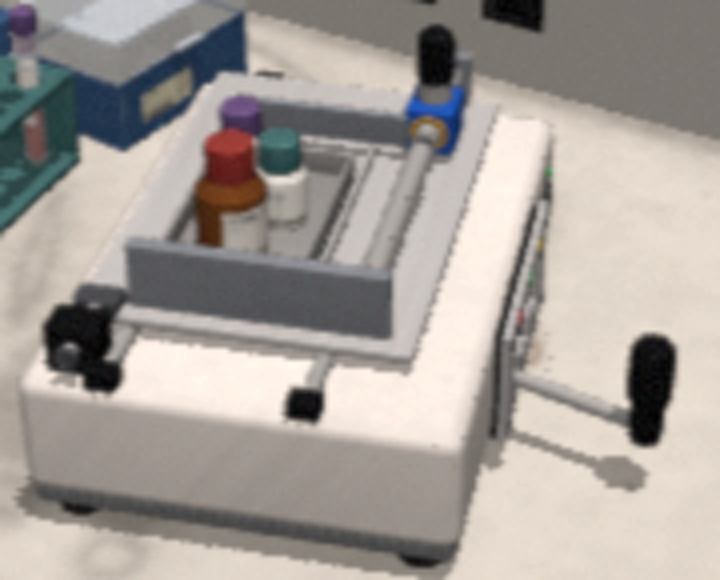

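View pics/tc.png

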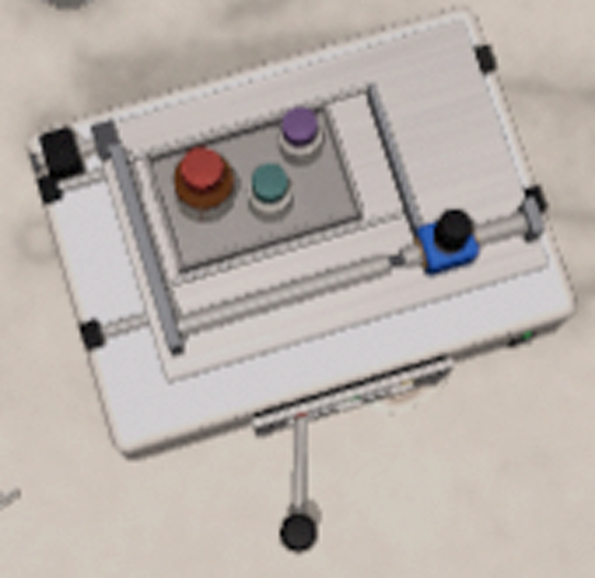

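Scene view: lever knob near crop (652,375), stop knob (436,57), fence outer top corners (391,274)/(128,241). Top view: lever knob top (298,530), stop knob top (454,229), casing corners (120,452),(573,315),(470,12),(33,140), post (533,215).

```bash
cat > h.py <<'E'
import numpy as np
from scipy.optimize import least_squares
from scipy.spatial.transform import Rotation as Ro
from bench import robot, viewer
C={n:viewer.calibration(n) for n in("scene","top")}
def proj(n,X):
    c=C[n]; p=c["R"]@np.asarray(X)+c["t"]; return np.array([c["fx"]*p[0]/p[2]+c["cx"],c["fy"]*p[1]/p[2]+c["cy"]])
S=lambda u,v:np.array([(u+.5)/4-.5+210,(v+.5)/4-.5+160])
T=lambda u,v:np.array([(u+.5)/3.5-.5+240,(v+.5)/3.5-.5+115])
def tri(ps): return least_squares(lambda X:np.concatenate([proj(n,X)-p for n,p in ps]),[.5,0,.1])
def W(m,p): return np.array([m[0],m[1],0])+Ro.from_euler('z',m[2]).apply(np.asarray(p)/1000)
E
cat > fit.py <<'E'
from h import *
P=[("top",T(120,452),(-100,140,82)),("top",T(573,315),(-100,-140,82)),("top",T(470,12),(100,-140,82)),("top",T(33,140),(100,140,82)),
("top",T(178,345),(-38,89,128)),("top",T(119,148),(82,89,128)),
("scene",S(391,274),(-38,93,128)),("scene",S(128,241),(82,93,128)),("scene",S(391,336),(-38,93,96)),
("scene",S(652,376),(-170,55,67)),("top",T(298,530),(-170,55,78))]
r=least_squares(lambda m:np.concatenate([proj(n,W(m,X))-p for n,p,X in P]),[.5,0,.2],loss='soft_l1')
m=r.x; print("mixer",m)
for n,p,X in P: print(n,X,(proj(n,W(m,X))-p).round(1))
np.save("m.npy",m)
for nm,a,b in(("stop",S(436,57),T(454,231)),("lever",S(652,376),T(298,530))):
    t=tri([("scene",a),("top",b)]); X=t.x; l=Ro.from_euler('z',-m[2]).apply(X-[m[0],m[1],0])*1000
    print(nm,X.round(4),"mixer frame",l.round(1),"res",t.fun.round(1))
f=lambda q:np.concatenate([proj("scene",W(m,(-45,-42+q[0],149)))-S(436,57),proj("top",W(m,(-45,-42+q[0],158)))-T(454,229)])
r=least_squares(f,[-40.]);print("stop travel mm",r.x,r.fun.round(1))
for k,p in(("stop home",(-45,-42,149)),("stop now",(-45,-42+r.x[0],149)),("lever L",(-170,55,67)),("lever M",(-180,0,67))):print(k,W(m,p).round(4))
E
python3 fit.py
```

```text
mixer [0.629584   0.33067669 0.30814419]
top (-100, 140, 82) [2.1 5.8]
top (-100, -140, 82) [6.4 2.8]
top (100, -140, 82) [ 3.4 -0.5]
top (100, 140, 82) [-0.7  1.9]
top (-38, 89, 128) [-0.3 -4.8]
top (82, 89, 128) [-1.3 -6.3]
scene (-38, 93, 128) [-5.8  0.7]
scene (82, 93, 128) [-6.8  0.4]
scene (-38, 93, 96) [-5.8  0.2]
scene (-170, 55, 67) [4.5 0.1]
top (-170, 55, 78) [3.1 4.7]
stop [0.6155 0.2547 0.1503] mixer frame [-36.5 -68.1 150.3] res [-0. -0.  0.  0.]
lever [0.459  0.337  0.0681] mixer frame [-160.6   57.8   68.1] res [-0.7 -0.1  0.2  0.8]
stop travel mm [-24.69638037] [4.  1.4 1.2 4.1]
stop home [0.5994 0.277  0.149 ]
stop now [0.6069 0.2535 0.149 ]
lever L [0.4509 0.3315 0.067 ]
lever M [0.4581 0.2761 0.067 ]
```

```bash
cat > fit2.py <<'E'
from h import *
P=[("top",T(116,446),(-100,140,80)),("top",T(573,310),(-100,-140,80)),("top",T(470,10),(100,-140,80)),("top",T(33,138),(100,140,80)),
("top",T(533,212),(-45,-122,124)),
("scene",S(652,376),(-170,55,67)),("top",T(298,530),(-170,55,78))]
F=[("top",T(178,345),(-38,89,128)),("top",T(119,148),(82,89,128)),("scene",S(391,274),(-38,93,128)),("scene",S(128,241),(82,93,128)),("scene",S(391,336),(-38,93,96))]
Q=[("scene",S(436,57),(-45,-42,149)),("top",T(454,229),(-45,-42,158)),("top",T(372,87),(56,-24.5,120))]
def f(v):
    m=v[:3]; o=[proj(n,W(m,X))-p for n,p,X in P]
    o+=[proj(n,W(m,np.add(X,[v[3],0,0])))-p for n,p,X in F]
    o+=[proj(n,W(m,np.add(X,[0,v[4],0])))-p for n,p,X in Q]
    return np.concatenate(o)
r=least_squares(f,[.63,.33,.3,0,-25],x_scale=[.01,.01,.01,1,1],loss='soft_l1')
print(r.x.round(4)); 
for (n,p,X),e in zip(P+F+Q,f(r.x).reshape(-1,2)): print(n,X,e.round(1))
m=r.x[:3]; np.save("m.npy",m)
for k,p in(("stop home",(-45,-42,149)),("stop now",(-45,-42+r.x[4],149)),("lever L",(-170,55,67)),("lever M",(-180,0,67))):print(k,W(m,p).round(4))
E
python3 fit2.py
```

```text
[  0.638    0.335    0.3003 -21.0222 -29.2166]
top (-100, 140, 80) [0.7 3. ]
top (-100, -140, 80) [3.7 0.9]
top (100, -140, 80) [ 1.7 -3. ]
top (100, 140, 80) [-2.2 -1.8]
top (-45, -122, 124) [1.4 0.8]
scene (-170, 55, 67) [-1.   0.4]
top (-170, 55, 78) [0.2 0.4]
top (-38, 89, 128) [0.3 0.9]
top (82, 89, 128) [-0.2 -0.9]
scene (-38, 93, 128) [0.2 2.2]
scene (82, 93, 128) [-1.   1.5]
scene (-38, 93, 96) [0.  1.6]
scene (-45, -42, 149) [-0.1  0.3]
top (-45, -42, 158) [ 1.  -0.7]
top (56, -24.5, 120) [-2.1 -0.4]
stop home [0.6074 0.2815 0.149 ]
stop now [0.6161 0.2536 0.149 ]
lever L [0.4593 0.3372 0.067 ]
lever M [0.466  0.2817 0.067 ]
```

The fit is consistent to a few px (knob heights triangulate at 68 and 150 mm; stop travel about −29 mm). Next is a helper that gives the units for each move, then I start.

```bash
cat > go.py <<'E'
import sys
from h import *
# go.py x y z yaw : units from present pose (TCP target, tool down)
o=robot.get_obs(); R=Ro.from_euler('xyz',o["ee_rot"])
t=np.array(list(map(float,sys.argv[1:4]))); D=Ro.from_euler('xyz',[np.pi,0,float(sys.argv[4])])
print("t",round(o["time"],2),"pos",o["tool_pos"].round(4),"rot",o["ee_rot"].round(3),"w",round(o["width"],4),"ff",round(o["finger_force"],1),"F",o["wrist_force"].round(1))
d=t-o["tool_pos"]; print("shift",(R.inv().apply(d)/.2).round(3),"turn",(np.degrees((R.inv()*D).as_rotvec())/30).round(3))
E
python3 go.py .35 -.1 .25 .30; python3 go.py .36 .15 .25 .3;python3 go.py .6161 .2536 .21 .3
```

```text
t 0.1 pos [ 0.1889 -0.516   0.2044] rot [-3.14  -0.     0.351] w 0.094 ff 0.0 F [-0.1 -0.7 -0.3]
shift [ 1.471 -1.677 -0.224] turn [-0.004 -0.     0.097]
t 0.1 pos [ 0.1889 -0.516   0.2044] rot [-3.14  -0.     0.351] w 0.094 ff 0.0 F [-0.1 -0.7 -0.3]
shift [ 1.948 -2.834 -0.222] turn [-0.004 -0.     0.097]
t 0.1 pos [ 0.1889 -0.516   0.2044] rot [-3.14  -0.     0.351] w 0.094 ff 0.0 F [-0.1 -0.7 -0.3]
shift [ 3.328 -2.88  -0.021] turn [-0.004 -0.     0.097]
```

```bash
python3 -m handwheel '[[0.15,-0.17,-0.05,0,0,0.02],[0.3,-0.34,-0.1,0,0,0.04],[0.45,-0.5,-0.15,0,0,0.06],[0.6,-0.66,-0.2,0,0,0.08],[0.73,-0.84,-0.22,0,0,0.097]]' -0.3; python3 -m handwheel '[[0.15,-0.17,0,0,0,0],[0.3,-0.34,0,0,0,0],[0.45,-0.5,0,0,0,0],[0.6,-0.66,0,0,0,0],[0.74,-0.84,0,0,0,0]]';  python3 go.py .36 .15 .25 .3; python3 go.py .6161 .2536 .21 .3
```

```text
time: 0.52
tool_pos: [0.2632, -0.325, 0.2475]
ee_rot: [3.141, -0.001, 0.299]
wrist_force: [0.0, 0.4, 0.3]
width: 0.0645
finger_force: 0.0
time: 0.93
tool_pos: [0.3489, -0.1348, 0.2468]
ee_rot: [3.141, -0.0, 0.299]
wrist_force: [0.8, -0.2, 0.2]
width: 0.0612
finger_force: 0.0
t 0.93 pos [ 0.3489 -0.1348  0.2468] rot [ 3.141 -0.     0.299] w 0.0612 ff 0.0 F [ 0.8 -0.2  0.2]
shift [ 0.473 -1.344 -0.016] turn [ 0.    -0.    -0.001]
t 0.93 pos [ 0.3489 -0.1348  0.2468] rot [ 3.141 -0.     0.299] w 0.0612 ff 0.0 F [ 0.8 -0.2  0.2]
shift [ 1.849 -1.462  0.184] turn [ 0.    -0.    -0.001]
```

```bash
python3 -m handwheel '[[0.06,-0.17,0,0,0,0],[0.12,-0.34,0,0,0,0],[0.18,-0.5,0,0,0,0],[0.24,-0.66,0,0,0,0],[0.3,-0.83,0,0,0,0]]'; python3 -m handwheel '[[0.08,-0.17,0,0,0,0],[0.17,-0.34,0,0,0,0],[0.33,-0.38,0,0,0,0],[0.5,-0.42,0,0,0,0],[0.66,-0.46,0,0,0,0],[0.66,-0.46,0,0,0,0],[0.66,-0.46,0,0,0,0]]';  python3 go.py .6161 .2536 .21 .3
```

```text
time: 1.35
tool_pos: [0.3564, 0.0411, 0.2468]
ee_rot: [3.141, 0.0, 0.3]
wrist_force: [0.4, -0.3, 0.1]
width: 0.0611
finger_force: 0.0
time: 1.93
tool_pos: [0.4558, 0.1669, 0.2451]
ee_rot: [-3.142, 0.005, 0.301]
wrist_force: [1.0, -0.5, -0.7]
width: 0.0608
finger_force: 0.0
t 1.93 pos [0.4558 0.1669 0.2451] rot [-3.142  0.005  0.301] w 0.0608 ff 0.0 F [ 1.  -0.5 -0.7]
shift [ 0.895 -0.176  0.171] turn [-0.     0.009  0.002]
```

```bash
python3 -m handwheel '[[0.18,-0.03,0.03,0,0,0],[0.36,-0.07,0.06,0,0,0],[0.54,-0.1,0.1,0,0,0],[0.72,-0.14,0.14,0,0,0],[0.895,-0.176,0.17,0,0,0],[0.895,-0.176,0.17,0,0,0],[0.895,-0.176,0.17,0,0,0],[0.895,-0.176,0.17,0,0,0]]';  python3 go.py .6161 .2536 .133 .3; python3 - <<'E'
from h import *; import cv2
f=lambda a,k:cv2.convertScaleAbs(cv2.resize(a,None,fx=k,fy=k,interpolation=cv2.INTER_CUBIC),alpha=1.5)[:,:,::-1]
a=viewer.snapshot("scene")[100:300,210:390]; b=viewer.snapshot("top")[110:280,270:430]
cv2.imwrite("pics/p1.png",np.hstack([f(cv2.copyMakeBorder(a,0,0,0,0,0),2.5),cv2.copyMakeBorder(f(b,2.2),0,126,0,0,0)]))
E
```

```text
time: 2.6
tool_pos: [0.6155, 0.2521, 0.2137]
ee_rot: [3.141, 0.001, 0.299]
wrist_force: [-0.4, -0.6, 0.7]
width: 0.0611
finger_force: 0.0
t 2.6 pos [0.6155 0.2521 0.2137] rot [3.141e+00 1.000e-03 2.990e-01] w 0.0611 ff 0.0 F [-0.4 -0.6  0.7]
shift [ 0.005 -0.007  0.404] turn [ 0.001  0.001 -0.001]
```

View pics/p1.png

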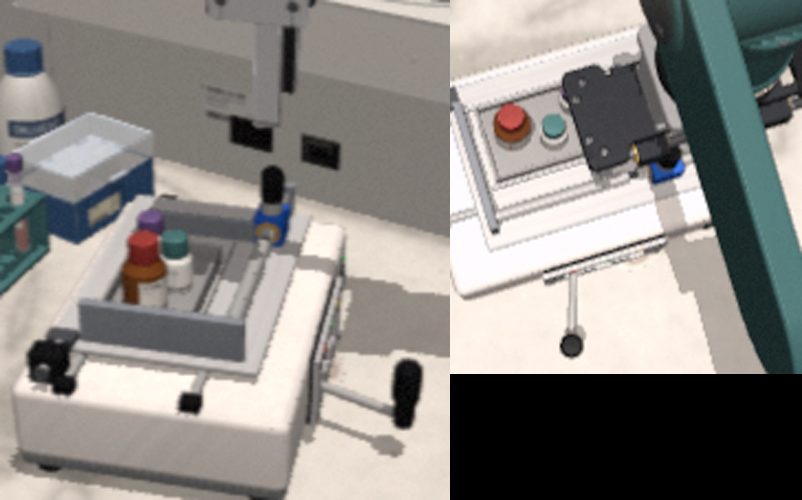

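The gripper stands right above the stop knob (scene crop: fingers x≈268, knob x≈272) and clear of the vials. Descending and gripping.

```bash
python3 -m handwheel '[[0,0,0.12,0,0,0],[0.005,-0.007,0.24,0,0,0],[0.005,-0.007,0.32,0,0,0],[0.005,-0.007,0.38,0,0,0],[0.005,-0.007,0.4,0,0,0],[0.005,-0.007,0.4,0,0,0],[0.005,-0.007,0.4,0,0,0]]'; python3 -m handwheel '[[0,0,0,0,0,0],[0,0,0,0,0,0],[0,0,0,0,0,0],[0,0,0,0,0,0],[0,0,0,0,0,0],[0,0,0,0,0,0]]' 1; python3 go.py .6074 .2815 .133 .3
```

```text
time: 3.28
tool_pos: [0.6173, 0.2546, 0.135]
ee_rot: [3.141, -0.003, 0.3]
wrist_force: [0.3, 0.2, 0.7]
width: 0.0612
finger_force: 0.0
time: 3.78
tool_pos: [0.6171, 0.2546, 0.1332]
ee_rot: [3.141, -0.0, 0.3]
wrist_force: [0.2, -0.5, 0.4]
width: 0.0244
finger_force: 0.0
t 3.78 pos [0.6171 0.2546 0.1332] rot [ 3.141 -0.     0.3  ] w 0.0244 ff 0.0 F [ 0.2 -0.5  0.4]
shift [-0.006 -0.143  0.001] turn [ 0. -0.  0.]
```

```bash
python3 -m handwheel '[[0,0,0,0,0,0],[0,0,0,0,0,0],[0,0,0,0,0,0],[0,0,0,0,0,0]]'; python3 go.py .6074 .2815 .133 .3
```

```text
time: 4.12
tool_pos: [0.6171, 0.2544, 0.1331]
ee_rot: [3.141, -0.0, 0.3]
wrist_force: [0.5, -1.5, 0.5]
width: 0.0192
finger_force: 30.0
t 4.12 pos [0.6171 0.2544 0.1331] rot [ 3.141 -0.     0.3  ] w 0.0192 ff 30.0 F [ 0.5 -1.5  0.5]
shift [-0.006 -0.144  0.   ] turn [ 0.001 -0.    -0.   ]
```

```bash
python3 -m handwheel '[[0,-0.008,0,0,0,0],[0,-0.018,0,0,0,0],[0,-0.028,0,0,0,0],[0,-0.038,0,0,0,0],[0,-0.048,0,0,0,0],[0,-0.058,0,0,0,0],[0,-0.068,0,0,0,0],[0,-0.078,0,0,0,0],[0,-0.088,0,0,0,0],[0,-0.098,0,0,0,0]]'; python3 go.py .6074 .2815 .133 .3;  python3 -m handwheel '[[0,-0.007,0,0,0,0],[0,-0.014,0,0,0,0],[0,-0.021,0,0,0,0],[0,-0.025,0,0,0,0],[0,-0.025,0,0,0,0]]'; python3 go.py .6074 .2815 .133 .3
```

```text
time: 4.95
tool_pos: [0.6111, 0.2736, 0.1331]
ee_rot: [3.141, -0.0, 0.3]
wrist_force: [1.4, -4.3, -0.2]
width: 0.0192
finger_force: 30.0
t 4.95 pos [0.6111 0.2736 0.1331] rot [ 3.141 -0.     0.3  ] w 0.0192 ff 30.0 F [ 1.4 -4.3 -0.2]
shift [-0.006 -0.043  0.   ] turn [ 0. -0.  0.]
time: 5.37
tool_pos: [0.6096, 0.2784, 0.1331]
ee_rot: [-3.141, 0.0, 0.3]
wrist_force: [1.5, -3.2, 0.3]
width: 0.0196
finger_force: 30.0
t 5.37 pos [0.6096 0.2784 0.1331] rot [-3.141  0.     0.3  ] w 0.0196 ff 30.0 F [ 1.5 -3.2  0.3]
shift [-0.006 -0.018  0.   ] turn [-0.001  0.     0.   ]
```

```bash
for i in 1 2 3; do echo; done; python3 -m handwheel '[[0,-0.003,0,0,0,0],[0,-0.005,0,0,0,0],[0,-0.005,0,0,0,0]]'|sed -n '2p;4p'; python3 -m handwheel '[[0,-0.003,0,0,0,0],[0,-0.005,0,0,0,0],[0,-0.005,0,0,0,0]]'|sed -n '2p;4p';python3 -m handwheel '[[0,-0.003,0,0,0,0],[0,-0.005,0,0,0,0],[0,-0.005,0,0,0,0]]'|sed -n '2p;4p'
```

```text
tool_pos: [0.6092, 0.2797, 0.1331]
wrist_force: [2.1, -3.4, 0.2]
tool_pos: [0.6089, 0.2807, 0.1331]
wrist_force: [1.2, -1.1, 0.4]
tool_pos: [0.6087, 0.2815, 0.1331]
wrist_force: [0.9, -1.5, 1.2]
```

```bash
python3 -m handwheel '[[0,-0.003,0,0,0,0],[0,-0.005,0,0,0,0],[0,-0.005,0,0,0,0]]'|sed -n '2p;4p'; python3 -m handwheel '[[0,-0.003,0,0,0,0],[0,-0.005,0,0,0,0],[0,-0.005,0,0,0,0]]'|sed -n '2p;4p'
```

```text
tool_pos: [0.6086, 0.2818, 0.1331]
wrist_force: [1.3, -2.3, 1.1]
tool_pos: [0.6085, 0.2821, 0.1331]
wrist_force: [0.8, -5.0, 0.9]
```

```bash
python3 -m handwheel '[[0,0,0,0,0,0],[0,0,0,0,0,0],[0,0,0,0,0,0]]'|sed -n '2p;4p'; python3 -m handwheel '[[0,0,0,0,0,0],[0,0,0,0,0,0],[0,0,0,0,0,0],[0,0,0,0,0,0]]' -0.3; python3 -m handwheel '[[0,0,-0.08,0,0,0],[0,0,-0.2,0,0,0],[0,0,-0.35,0,0,0],[-0.1,0,-0.45,0,0,0],[-0.25,0,-0.45,0,0,0],[-0.4,0,-0.45,0,0,0],[-0.55,0,-0.45,0,0,0],[-0.7,0,-0.45,0,0,0],[-0.85,0,-0.45,0,0,0],[-0.85,0,-0.45,0,0,0]]';python3 - <<'E'
from h import *; import cv2
f=lambda a,k:cv2.convertScaleAbs(cv2.resize(a,None,fx=k,fy=k,interpolation=cv2.INTER_CUBIC),alpha=1.4)[:,:,::-1]
a=viewer.snapshot("scene")[150:290,250:350]; b=viewer.snapshot("top")[115:280,240:410]
cv2.imwrite("pics/p2.png",f(a,4)); cv2.imwrite("pics/p2t.png",f(b,3.5))
E
```

```text
tool_pos: [0.6084, 0.2822, 0.1331]
wrist_force: [1.6, -5.9, 0.3]
time: 7.2
tool_pos: [0.6077, 0.284, 0.133]
ee_rot: [-3.14, 0.0, 0.301]
wrist_force: [0.2, 0.5, -0.8]
width: 0.0425
finger_force: 0.0
time: 8.03
tool_pos: [0.4411, 0.2322, 0.2233]
ee_rot: [-3.14, 0.002, 0.302]
wrist_force: [1.0, 0.4, -0.2]
width: 0.0612
finger_force: 0.0
```

View pics/p2.png

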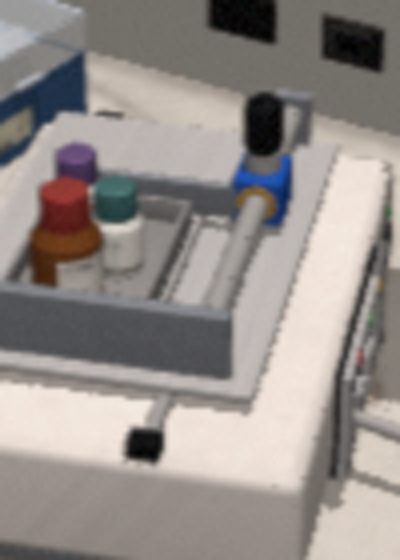

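View pics/p2t.png

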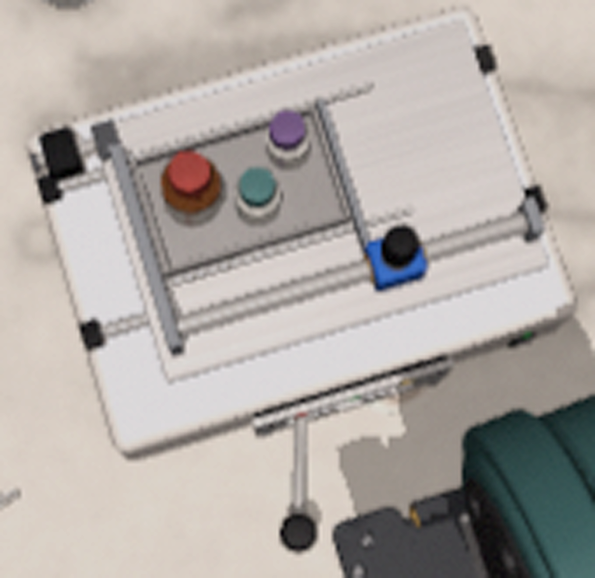

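```bash
python3 - <<'E'
from h import *
m=np.load("m.npy"); P2=lambda u,v:np.array([(u+.5)/4-.5+250,(v+.5)/4-.5+150])
f=lambda q:np.concatenate([proj("scene",W(m,(-45,-42+q[0],149)))-P2(262,125),proj("top",W(m,(-45,-42+q[0],158)))-T(401,245)])
r=least_squares(f,[0.]);print(r.x,r.fun.round(1), "groove px", T(400,258), proj("top",W(m,(-45,-42,118))))
f=lambda q:proj("top",W(m,(-45,-42+q[0],118)))-T(400,258)
print(least_squares(f,[0.]).x)
E
python3 go.py .4593 .3372 .12 .3; python3 go.py .4593 .3372 .12 -.04
```

```text
[1.98355151] [ 0.3  0.8  0.2 -0.4] groove px [353.92857143 188.35714286] [353.81157487 188.56451367]
[-0.33608896]
t 8.13 pos [0.4452 0.2331 0.2237] rot [-3.141e+00 -2.000e-03  3.010e-01] w 0.0613 ff 0.0 F [-0.6 -0.1  0.1]
shift [ 0.22  -0.476  0.519] turn [-0.001 -0.004  0.002]
t 8.13 pos [0.4452 0.2331 0.2237] rot [-3.141e+00 -2.000e-03  3.010e-01] w 0.0613 ff 0.0 F [-0.6 -0.1  0.1]
shift [ 0.22  -0.476  0.519] turn [-0.002 -0.003  0.651]
```

Stop block clicked in: the force dipped and then rose, the block covers the groove, and the tray is flush with the fence with all three vials standing. Now the lever.

```bash
python3 -m handwheel '[[0.04,-0.09,0.05,0,0,0.15],[0.08,-0.19,0.15,0,0,0.35],[0.13,-0.3,0.28,0,0,0.55],[0.18,-0.4,0.4,0,0,0.651],[0.22,-0.476,0.48,0,0,0.651],[0.22,-0.476,0.519,0,0,0.651],[0.22,-0.476,0.519,0,0,0.651],[0.22,-0.476,0.519,0,0,0.651]]'; python3 go.py .4593 .3372 .05 -.04
```

```text
time: 8.8
tool_pos: [0.4603, 0.3364, 0.119]
ee_rot: [3.141, 0.0, -0.041]
wrist_force: [-0.6, -0.4, 0.0]
width: 0.0612
finger_force: 0.0
t 8.8 pos [0.4603 0.3364 0.119 ] rot [ 3.141  0.    -0.041] w 0.0612 ff 0.0 F [-0.6 -0.4  0. ]
shift [-0.005 -0.004  0.345] turn [ 0.002  0.001 -0.002]
```

```bash
python3 -m handwheel '[[-0.005,-0.004,0.1,0,0,0],[-0.005,-0.004,0.2,0,0,0],[-0.005,-0.004,0.28,0,0,0],[-0.005,-0.004,0.33,0,0,0],[-0.005,-0.004,0.345,0,0,0],[-0.005,-0.004,0.345,0,0,0],[-0.005,-0.004,0.345,0,0,0]]'|sed -n '2p;4p'; python3 -m handwheel '[[0,0,0,0,0,0],[0,0,0,0,0,0],[0,0,0,0,0,0],[0,0,0,0,0,0],[0,0,0,0,0,0],[0,0,0,0,0,0],[0,0,0,0,0,0],[0,0,0,0,0,0],[0,0,0,0,0,0]]' 1; python3 go.py .466 .2817 .083 .3
```

```text
tool_pos: [0.4598, 0.3376, 0.0519]
wrist_force: [0.4, -0.5, 0.1]
time: 10.13
tool_pos: [0.4587, 0.3374, 0.0503]
ee_rot: [3.141, 0.0, -0.041]
wrist_force: [-0.3, -0.6, 0.3]
width: 0.0212
finger_force: 30.0
t 10.13 pos [0.4587 0.3374 0.0503] rot [ 3.141  0.    -0.041] w 0.0212 ff 30.0 F [-0.3 -0.6  0.3]
shift [ 0.048  0.277 -0.164] turn [ 0.     0.    -0.651]
```

```bash
python3 -m handwheel '[[0.001,0,-0.015,0,0,0],[0.005,0,-0.035,0,0,0],[0.012,0,-0.06,0,0,0],[0.018,0,-0.085,0,0,0],[0.026,0,-0.11,0,0,0],[0.034,0,-0.135,0,0,0],[0.04,0,-0.152,0,0,0],[0.04,0,-0.152,0,0,0],[0.04,0,-0.152,0,0,0]]'; python3 - <<'E'
from h import *; import cv2
f=lambda a,k:cv2.convertScaleAbs(cv2.resize(a,None,fx=k,fy=k,interpolation=cv2.INTER_CUBIC),alpha=1.4)[:,:,::-1]
a=viewer.snapshot("scene")[180:300,300:400]; cv2.imwrite("pics/p3.png",f(a,5))
m=np.load("m.npy"); o=robot.get_obs(); p=o["tool_pos"]+[0,0,.017]
print("knob in mixer",(Ro.from_euler('z',-m[2]).apply(p-[m[0],m[1],0])*1000).round(1))
# middle, lifted: radius 157 about pivot
for a in (.342,.25,.17,.08,0): 
    th=.341-a; print(a, W(m,(-15-157*np.cos(th),157*np.sin(th),0)).round(4),"yaw",round(m[2]-th,3))
E
python3 go.py .4737 .2840 .0805 .3
```

```text
time: 10.88
tool_pos: [0.4669, 0.3372, 0.0808]
ee_rot: [-3.141, -0.0, -0.041]
wrist_force: [1.9, 0.5, -5.6]
width: 0.0213
finger_force: 30.0
knob in mixer [-162.9   52.7   97.5]
0.342 [0.4737 0.2839 0.    ] yaw 0.301
0.25 [0.4701 0.2979 0.    ] yaw 0.209
0.17 [0.468  0.3103 0.    ] yaw 0.129
0.08 [0.4668 0.3244 0.    ] yaw 0.039
0 [0.4668 0.3369 0.    ] yaw -0.041
t 10.93 pos [0.4668 0.3372 0.0805] rot [-3.142 -0.    -0.041] w 0.0211 ff 30.0 F [ 3.7 -0.1 -4.2]
shift [0.045 0.264 0.   ] turn [-0.    -0.    -0.651]
```

View pics/p3.png

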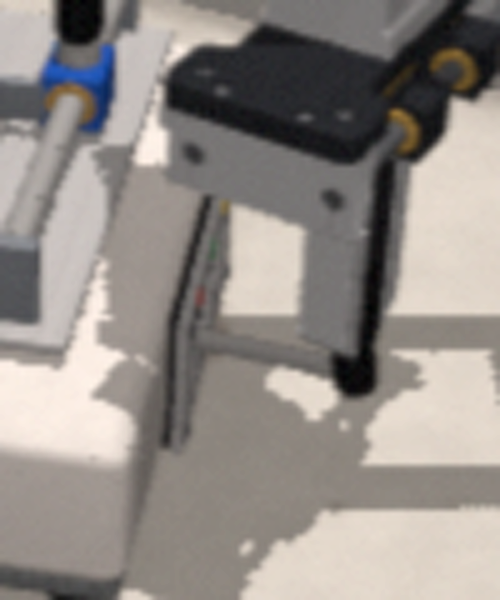

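The lever is lifted (bar nearly level in the view, about 5 N pull). Swinging along the arc to the middle.

```bash
python3 -m handwheel '[[0.001,0.03,0,0,0,-0.075],[0.003,0.064,0,0,0,-0.155],[0.007,0.1,0,0,0,-0.24],[0.012,0.134,0,0,0,-0.325],[0.018,0.165,0,0,0,-0.4],[0.025,0.196,0,0,0,-0.478],[0.035,0.23,0,0,0,-0.565],[0.045,0.264,0,0,0,-0.651],[0.045,0.264,0,0,0,-0.651],[0.045,0.264,0,0,0,-0.651]]'; python3 go.py .4737 .2839 .0805 .3; python3 - <<'E'
from h import *; import cv2
f=lambda a,k:cv2.convertScaleAbs(cv2.resize(a,None,fx=k,fy=k,interpolation=cv2.INTER_CUBIC),alpha=1.4)[:,:,::-1]
a=viewer.snapshot("scene")[180:280,310:390]; cv2.imwrite("pics/p4.png",f(a,6))
E
```

```text
time: 11.77
tool_pos: [0.4738, 0.2842, 0.0806]
ee_rot: [-3.141, -0.001, 0.298]
wrist_force: [3.0, 1.0, -5.2]
width: 0.0214
finger_force: 30.0
t 11.77 pos [0.4738 0.2842 0.0806] rot [-3.141e+00 -1.000e-03  2.980e-01] w 0.0214 ff 30.0 F [ 3.   1.  -5.2]
shift [-0.001  0.001  0.001] turn [-0.001 -0.001 -0.003]
```

View pics/p4.png

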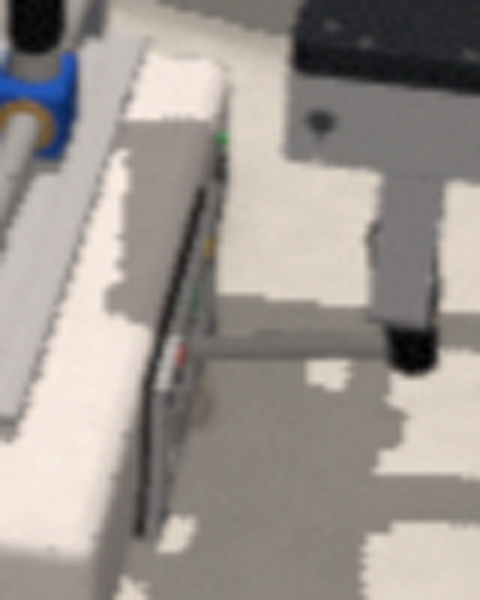

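Swung with little force; the bar sits beyond the red dot (180,355), around the green. Lowering.

```bash
python3 -m handwheel '[[-0.007,0,0.02,0,0,0],[-0.015,0,0.045,0,0,0],[-0.023,0,0.07,0,0,0],[-0.029,0,0.095,0,0,0],[-0.034,0,0.12,0,0,0],[-0.038,0,0.14,0,0,0],[-0.04,0,0.152,0,0,0],[-0.04,0,0.152,0,0,0],[-0.04,0,0.152,0,0,0]]'; python3 -m handwheel '[[0,0,0,0,0,0],[0,0,0,0,0,0],[0,0,0,0,0,0],[0,0,0,0,0,0],[0,0,0,0,0,0]]' -0.3
```

```text
time: 12.57
tool_pos: [0.4655, 0.2817, 0.0507]
ee_rot: [-3.141, 0.001, 0.3]
wrist_force: [-2.3, -0.1, 2.1]
width: 0.0217
finger_force: 30.0
time: 12.98
tool_pos: [0.466, 0.2816, 0.0502]
ee_rot: [3.141, -0.0, 0.3]
wrist_force: [-0.1, -0.7, -0.7]
width: 0.0508
finger_force: 0.0
```

Fully down with low force. Retreat upward and away, then look.

```bash
python3 -m handwheel '[[0,0,-0.08,0,0,0],[0,0,-0.2,0,0,0],[0,0,-0.4,0,0,0],[0,0.1,-0.6,0,0,0],[0,0.25,-0.65,0,0,0],[0,0.42,-0.65,0,0,0],[0,0.6,-0.65,0,0,0],[0,0.78,-0.65,0,0,0],[0,0.95,-0.65,0,0,0],[0,0.95,-0.65,0,0,0]]'; python3 - <<'E'
from h import *; import cv2
f=lambda a,k:cv2.convertScaleAbs(cv2.resize(a,None,fx=k,fy=k,interpolation=cv2.INTER_CUBIC),alpha=1.4)[:,:,::-1]
a=f(viewer.snapshot("scene")[165:295,250:390],3.2); b=f(viewer.snapshot("top")[130:280,265:385],2.8)
h=max(a.shape[0],b.shape[0]); pad=lambda a:cv2.copyMakeBorder(a,0,h-a.shape[0],0,0,0)
cv2.imwrite("pics/p5.png",np.hstack([pad(a),pad(b)])); print(a.shape,b.shape)
m=np.load("m.npy"); print("expected: scene",((proj("scene",W(m,(-180,0,67)))-[250,165])*3.2).round(),"top",((proj("top",W(m,(-180,0,78)))-[265,130])*2.8+[448,0]).round())
E
```

```text
time: 13.82
tool_pos: [0.5213, 0.1027, 0.1812]
ee_rot: [-3.128, -0.001, 0.298]
wrist_force: [-6.0, 14.1, 2.9]
width: 0.0585
finger_force: 6.9
(416, 448, 3) (420, 336, 3)
expected: scene [415. 231.] top [695. 373.]
```

View pics/p5.png

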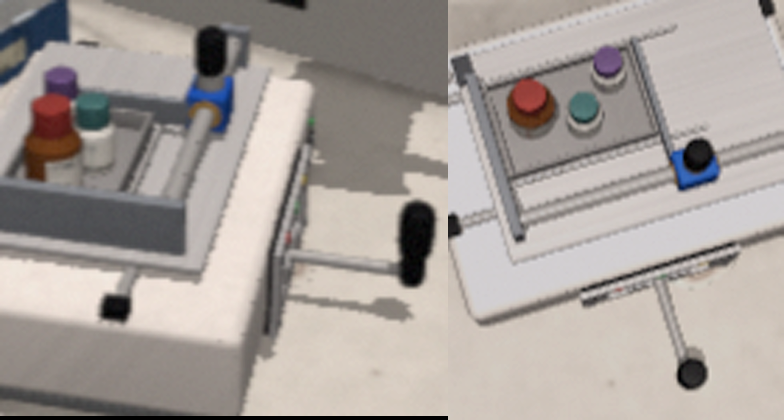

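The lever knob is at scene (415,230) and top (692,372), as expected for the middle notch; vials standing. But the finger is touching the large machine at right, so I'm backing off.

```bash
python3 -m handwheel '[[0,-0.1,0,0,0,0],[0,-0.25,0,0,0,0],[-0.15,-0.35,0,0,0,0],[-0.3,-0.35,0,0,0,0],[-0.3,-0.35,0,0,0,0],[-0.3,-0.35,0,0,0,0]]'
```

```text
time: 14.42
tool_pos: [0.4434, 0.1494, 0.1805]
ee_rot: [3.141, -0.001, 0.301]
wrist_force: [0.3, 0.8, 0.2]
width: 0.0609
finger_force: 0.0
```

```bash
python3 -c "
from bench import robot
print(robot.close_job())"
```

```text
the job is handed in; nothing more can be done
None
```

The job is handed in at about 14.5 s: the stop block looks clicked home with the tray against the end fence, and the lever was then moved to the middle (green) notch and is fully down, with all three vials standing. The click is judged from the force dip and the images (home within about 2 mm); on the way out a finger brushed the large machine at about 15 N, and I backed off before handing in.

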